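Roll loose keycaps flush in the keypad jig

TASK

Take the flat pressing board by its ridge, lay it as a flat palm on top of the rubber roller and, bearing down, roll the roller along the jig over the four white keys until it drops into the nest against the orange stop, so that all four keys end up flush with the rails. Bear down firmly enough for the keys, yet gently: never load the jig with more than about 25 N. Touch the roller only with the board and the jig and keys only with the roller, do not lift the roller off, leave the other things where they are, and finally lay the board flat on the green mat again and let go.

Things in the scene. Friction and masses are not known exactly. Their poses are not given: they have to be found in the camera images.
- jig: Fixed jig, 100 mm wide (x), origin on the bench below the middle of the key row; rolling goes along its +y. A blue track (y -100 to +80) whose two aluminium rails (top 38 mm up, y -94 to +38 mm) carry the roller's ends between side guides (inner faces x = +-34 mm, top 44 mm). Rear curb: top 50 mm. Four white keys between the rails fill y -33 to +33 mm.
- seat (a point): Centre of the roller when seated: in the nest against the orange stop, 49.2 mm along the jig's +y, 55 mm above its origin. Nest floor 3 mm below the rail tops, from y = 38 mm to the stop's face at y = 69.5 mm; stop's top 63 mm up. The track is sprung and hinged at its rear end: level when unloaded, firm at the rear, giving way by some mm under load near the stop.
- roller: Loose roller, black rubber with two orange bands, diameter 40, length 64 mm, about 0.2 kg. Origin at its very centre; its x axis is the cylinder's axis, along the jig's x. It lies across the rails, centre 58 mm up, 50 to 70 mm to the rear (-y) of the middle of the key row. It rolls freely, half as far as the board moves over it.
- board: Loose pressing board, about 0.2 kg, plywood with a rubber underside, 70 (x) x 170 (y) x 12 mm; origin at the centre of its underside, z up. Across the middle of its top stands a wooden ridge to grip, 18 mm thick (y), 60 mm long (x), 40 mm high (12 to 52 mm above the origin). It lies on the green mat.
- mat: Fixed thin green mat, 150 (x) x 230 (y) x 3 mm, origin at the centre of its underside. The board starts here and belongs here at the end.
- key0 (a joint): First key from the rear (24 x 15 mm): how far it is pushed down, m. 0 stands 4 mm proud of the rails, 0.004 is flush, 0.0045 its lower limit. Stiff: moves only under about 11 N and stays where left. The weight of roller and board (4 N in all) does not seat it; bearing down with 12 to 16 N more does.
- key1 (a joint): Second key, likewise.
- key2 (a joint): Third key, likewise.
- key3 (a joint): Fourth key, nearest the stop, likewise.
- phone: Bystander: black phone, 71 x 146 x 8 mm, on a grey pad; origin at the centre of its underside. Leave alone.
- driver: Bystander: red screwdriver about 150 mm long on the grey pad. Leave alone.
- jar: Bystander: small jar, 40 mm wide, 42 mm high, beyond the jig; origin at the centre of its underside. Leave alone.
Things that resemble listed ones, but are neither listed nor needed, are in the scene too. Several things look just like the jig: the one meant starts farthest from the robot's base. Of the things that look like the board, the middle-sized one is meant.

How it is judged:
By the outcome, as a careful person would: the job done as asked, in the order asked, and still so for the second after the job is handed in, with the robot touching nothing.
It also fails if it takes over 72 s, if anything falls off the work surface, if the arm or the gripper's body presses on something with over 40 N, if the wrist force passes 120 N, or if a joint passes its speed limit or range.

ROBOT

A 6-joint arm with a two-finger parallel gripper is mounted at the origin on the work surface. World frame = base frame: x ahead of the robot, y to its left, z up, the work surface at z = 0. Lengths are in m, angles in degrees, forces in N, time in s.
With the tool pointing down it reaches from about 0.4 to 0.825 m from the base axis. Payload 7 kg.
Tool frame: the origin (TCP) lies on the centre line of the jaws, within the pads' length; the fingertips stand 8 mm ahead of it and the grasp point (between the pads) lies 11 mm behind it; z points along the fingers, y is the line along which they close (so a half turn about z gives the same grasp; the last joint's range is limited). The gripper opens to 88 mm and grips with 3 to 60 N. Pads are 19 mm wide; open, the fingers measure 130 mm over their backs; the gripper's body (78 mm by 193 mm) begins 47 mm behind the grasp point.
Start: joints at [92.309, 20.546, 0.682, 0, -70.136, -16.507], TCP at [0.166, 0.654, 0.235] pointing down, gripper open.
Joint ranges: [-176.03, 176.03], [-82.01, 121.73], [-58.28, 71.71], [-173.87, 95.51], [-174.79, -0.11], [-173.66, 173.66]. Speed limits (degrees/s): [136.94, 136.94, 172.46, 180, 180, 180].

INTERFACE

Orientations are given as [roll, pitch, yaw] about the fixed x, y, z axes, in that order (R = Rz(yaw) Ry(pitch) Rx(roll)).
In Python, from plant import telemetry, viewer, close_job, models gives the robot as it stands.
- The arm moves only by the shell command python3 -m handwheel 'ROWS' [FORCE]. ROWS is JSON, a list of rows, each an object with "grip": the closure, from -1 (fully open) to 1 (shut); "travel": the shift along the tool's x, y, z as a fraction of full scale, a list of three; "spin": the turn about the tool's z as a fraction of full scale. A call has 1 to 8 rows; each row shifts and turns the commanded pose from where the row before left it, along the tool's axes as they then stand; what a row does not reach is not made up. Full scale, the value 1, is 0.025 m for a shift and 5 degrees for a turn. A row lasts 1/8 s, in which the tool goes at most 62.5 mm and 10.7 degrees, less where a joint would pass 70% of its speed; a pose out of reach is approached as far as the arm can. A call with a number of a shift or a turn outside -1 to 1 is refused whole. A call with a gripper value outside its range is refused whole. The fingers move at their own pace and stop on an object; FORCE is the grip in N (left out, the last holds). Time passes only in rows, so rows that do not move let the fingers close. It gives the time, the measured TCP pose, the force, the opening and the grip force at its end, in the units of the state.
- telemetry.get_state(): the state, without advancing time (a new reading comes with each control period).
- viewer.capture(name): name is "scene" or "top"; returns the picture (400x640x3 uint8, red, green, blue); there is no depth.
- viewer.calibration(name): a dict with "fx", "fy", "cx", "cy" (pixels), "T" (4x4, takes a point from camera to world coordinates). Camera axes: x right, y down, z forward; pixel columns grow to the right and rows downward; lengths in m; the calibration is good to about 2 mm. A picture is of the moment at which its call begins. calibration takes no time and is no camera call.
- close_job(): hands the job in; it is judged then, once.
Trained networks look in the newest picture that a camera, given by its name, has taken for a name from the list of things; names that differ only in an ending like _2 or _b are one class to them, and where a whole thing is asked for, a point or a joint stands for the part that bears it (a point fixed in the world has none). Each returns a list of dicts, best first, with "p" (0 to 1); they miss things now and then, are a little off and sometimes report something else, mostly with a low value. They report only what shows in the picture. A call takes as long as a camera call. They do not tell look-alikes from the thing itself.
- models.find_in(camera, thing): "position" ([column, row] in pixels, amid what is visible of it).
The state is a dict: "time_s": time; "joints": joint angles; "qd": joint speeds; "joint_torque": joint torques, N m; "tcp_pos": TCP position; "eef_rot": TCP orientation; "contact_force": force on the tool from outside, world axes, zero at the start; "moment": the same for the moment, N m; "gripper_width": finger opening in m; "gripper_force": force on a finger pad.
Only numpy, scipy, OpenCV 4.12 (cv2) and the standard library are available. Lean on these libraries where they do the work, as an engineer would, in place of code of your own. Each camera call takes 0.05 s, during which the arm holds its last target. There are 200 camera calls.

## Working session

There is one attempt and no reset: what is moved stays moved. The work goes in short steps, Python scripts to look and compute and a shell command to move; the robot and the scene stay as the last step left them, time stands still between calls to the robot, and variables do not carry over. Pictures are saved under pics/ and viewed, at most 10 in all, crops included, and the job is handed in when it is done.

```bash
mkdir -p pics; ls; python3 - <<'E'
from plant import telemetry, viewer, models
import cv2,json
for c in("scene","top"):
    im=viewer.capture(c); cv2.imwrite(f"pics/{c}0.png",im[:,:,::-1])
    for t in("jig","roller","board","mat","key0","phone","jar"):
        print(c,t,[([round(v) for v in d["position"]],round(d["p"],2)) for d in models.find_in(c,t)])
    k=viewer.calibration(c);print(k)
print(telemetry.get_state())
E
```

```text
pics
scene jig [([273, 228], 0.8), ([186, 200], 0.74), ([334, 134], 0.63), ([276, 225], 0.46)]
scene roller [([253, 228], 0.72)]
scene board [([388, 183], 0.92), ([454, 163], 0.82), ([447, 260], 0.69)]
scene mat [([380, 203], 0.96)]
scene key0 [([282, 222], 0.59), ([183, 196], 0.59), ([198, 192], 0.54), ([270, 223], 0.44), ([276, 223], 0.43)]
scene phone [([172, 308], 0.58)]
scene jar [([302, 294], 0.86)]
{'fx': 447.81589638828086, 'fy': 447.81589638828086, 'cx': 318.91530151636556, 'cy': 196.32178177086485, 'T': array([[ 0.40144382,  0.73906723, -0.54094591,  1.1073996 ],
       [ 0.91587125, -0.32701174,  0.23290165, -0.15195943],
       [-0.00476569, -0.58893374, -0.80816727,  0.98622502],
       [ 0.        ,  0.        ,  0.        ,  1.        ]])}
top jig [([255, 292], 0.91), ([364, 212], 0.9), ([422, 270], 0.63)]
top roller [([382, 206], 0.71)]
top board [([242, 130], 0.93), ([180, 206], 0.72), ([248, 206], 0.7)]
top mat []
top key0 [([426, 270], 0.55), ([372, 208], 0.54), ([256, 288], 0.52), ([244, 292], 0.5), ([417, 272], 0.47), ([252, 290], 0.45), ([367, 205], 0.44), ([425
[... 413 characters left out ...]
 1.        ]])}
{'time_s': 0.8, 'joints': array([ 9.23074199e+01,  2.05436993e+01,  6.83782557e-01, -3.47247195e-03,
       -7.01367603e+01, -1.65062524e+01]), 'qd': array([-0.05564032, -0.00921761,  0.02483147, -0.0139478 , -0.03665966,
        0.02343077]), 'joint_torque': array([-7.80499686e-04, -5.82286298e+01,  2.93291026e+01,  7.00242653e+00,
        1.27018898e-02, -3.08263316e-05]), 'tcp_pos': array([0.16556798, 0.65435638, 0.23459425]), 'eef_rot': array([-1.79997742e+02,  4.07546693e-03, -1.42000122e+01]), 'contact_force': array([0.57081531, 0.7875538 , 0.68803382]), 'moment': array([ 0.03604273, -0.00860444,  0.046572  ]), 'gripper_force': 0.0, 'gripper_width': 0.08742513402952092}
```

View pics/scene0.png

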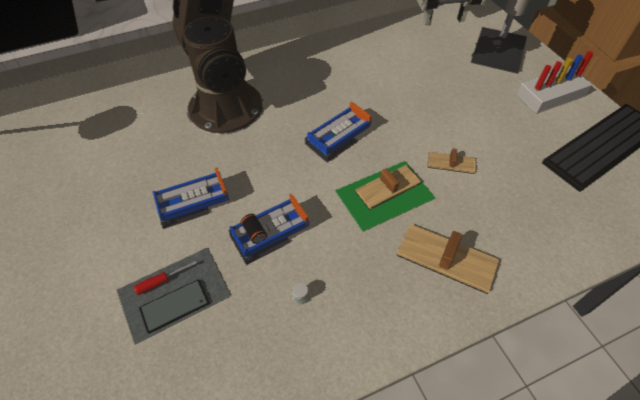

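View pics/top0.png

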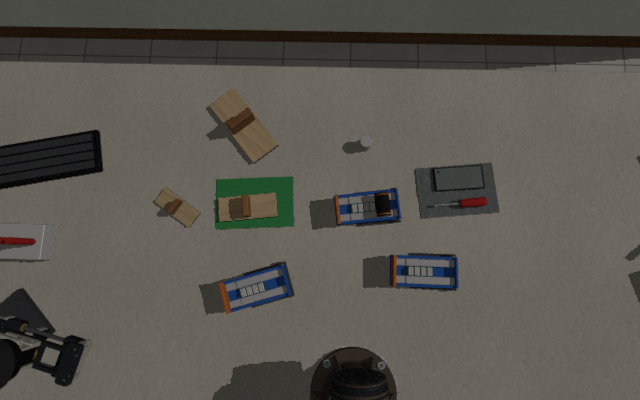

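Scene: the target jig, which carries the roller, is at scene (268,228) / top (367,207). It points left, so its stop is towards world +y. The middle-sized board lies on the green mat at top (247,206). Next I measure both with colour masks.

```bash
cat > h.py <<'E'
from plant import viewer
import numpy as np, cv2
def ray(c,px,z):
    k=viewer.calibration(c);T=k["T"];px=np.atleast_2d(np.asarray(px,float))
    d=np.c_[(px[:,0]-k["cx"])/k["fx"],(px[:,1]-k["cy"])/k["fy"],np.ones(len(px))]@T[:3,:3].T
    return T[:3,3]+d*((z-T[2,3])/d[:,2])[:,None]
def proj(c,P):
    k=viewer.calibration(c);T=k["T"];q=(np.atleast_2d(P)-T[:3,3])@T[:3,:3]
    return np.c_[q[:,0]/q[:,2]*k["fx"]+k["cx"],q[:,1]/q[:,2]*k["fy"]+k["cy"]]
def rect(c,mask,z):
    n,l,s,_=cv2.connectedComponentsWithStats(mask.astype(np.uint8));i=1+np.argmax(s[1:,4])
    v,u=np.nonzero(l==i);P=ray(c,np.c_[u,v],z)[:,:2]
    r=cv2.minAreaRect((P*1000).astype(np.float32));return np.round(r[0],1),np.round(r[1],1),round(r[2],2),int(s[i,4])
E
python3 - <<'E'
from h import *
import cv2
near=lambda im,u,v,r:(np.hypot(*np.meshgrid(np.arange(640)-u,np.arange(400)-v))<r)
for c,b,j in(("top",(247,206),(367,207)),("scene",(388,185),(268,228))):
    im=cv2.imread(f"pics/{c}0.png");h=cv2.cvtColor(im,cv2.COLOR_BGR2HSV);H,S,V=h[...,0],h[...,1],h[...,2]
    m=near(im,*b,62)
    print(c,"mat",rect(c,cv2.morphologyEx((m&(((H>45)&(H<80)&(S>120))|((H<25)&(S>70)))).astype(np.uint8),cv2.MORPH_CLOSE,np.ones((5,5))),.003))
    print("board",rect(c,m&(H<25)&(S>70),.015))
    rid=m&(H<14)&(S>110); print("ridge",rect(c,rid,.055))
    m=near(im,*j,55)
    blue=m&(H>100)&(H<125)&(S>140)
    print("blue",rect(c,cv2.morphologyEx(blue.astype(np.uint8),cv2.MORPH_CLOSE,np.ones((9,9))),.044))
    ora=m&(H<14)&(S>150)&(V>90);print("orange",rect(c,ora,.063))
    w=m&(S<40)&(V>150);print("white",rect(c,w,.042))
ims=[]
for c,(u,v) in(("top",(367,207)),("top",(250,206)),("scene",(268,228)),("scene",(388,185))):
    im=cv2.imread(f"pics/{c}0.png")[v-37:v+38,u-50:u+50];ims.append(cv2.resize(im,None,fx=4,fy=4,interpolation=cv2.INTER_CUBIC))
cv2.imwrite("pics/c0.png",np.vstack([np.hstack(ims[:2]),np.hstack(ims[2:])]))
E
```

```text
top mat (array([513.4, 295.7]), array([147.2, 226.3]), 3.64, 3777)
board (array([498.6, 312. ]), array([ 70.5, 169.3]), 6.86, 1353)
ridge (array([496.1, 310.5]), array([59.9, 22.5]), 3.41, 121)
blue (array([503.2, -37.2]), array([ 86.4, 167.3]), 7.68, 801)
orange (array([492.2,  52. ]), array([78.7,  5.8]), 7.36, 63)Traceback (most recent call last):
  File "<stdin>", line 14, in <module>
  File "h.py", line 11, in rect
    n,l,s,_=cv2.connectedComponentsWithStats(mask.astype(np.uint8));i=1+np.argmax(s[1:,4])
                                                                        ~~~~~~~~~^^^^^^^^^
    return _wrapfunc(a, 'argmax', axis=axis, out=out, **kwds)
    return bound(*args, **kwds)
ValueError: attempt to get argmax of an empty sequence
```

```bash
python3 - <<'E'
from h import *
near=lambda u,v,r:(np.hypot(*np.meshgrid(np.arange(640)-u,np.arange(400)-v))<r)
def W(p,L):
    a=np.radians(p[2]);c,s=np.cos(a),np.sin(a);L=np.array(L,float)/1000
    return np.c_[p[0]/1000+c*L[:,0]-s*L[:,1],p[1]/1000+s*L[:,0]+c*L[:,1],L[:,2]]
c="scene";im=cv2.imread("pics/scene0.png");h=cv2.cvtColor(im,cv2.COLOR_BGR2HSV);H,S,V=h[...,0],h[...,1],h[...,2]
m=near(388,185,62)
print("mat",rect(c,cv2.morphologyEx((m&(((H>45)&(H<80)&(S>120))|((H<25)&(S>70)))).astype(np.uint8),cv2.MORPH_CLOSE,np.ones((5,5))),.003))
print("board",rect(c,m&(H<25)&(S>70),.015))
m=near(268,228,55)
print("blue",rect(c,cv2.morphologyEx((m&(H>100)&(H<125)&(S>140)).astype(np.uint8),cv2.MORPH_CLOSE,np.ones((9,9))),.044))
print("orange",rect(c,m&(H<16)&(S>150)&(V>90),.063))
J=[502,-25,7.5];B=[498.6,312,6.9]
box=lambda x,y0,y1,z:[(-x,y0,z),(x,y0,z),(x,y1,z),(-x,y1,z)]
polys=[W(J,box(12,-33,33,42)),W(J,box(34,69.5,69.6,63)),W(J,box(34,-94,38,44)),W(J,box(50,-100,80,0)),W(J,box(32,-80,-40,58)),W(B,box(35,-85,85,15)),W(B,box(30,-9,9,55))]
ims=[]
for c,(u,v) in(("top",(367,207)),("top",(250,206)),("scene",(268,228)),("scene",(388,185))):
    im=cv2.imread(f"pics/{c}0.png")[v-37:v+38,u-50:u+50];im=cv2.resize(im,None,fx=4,fy=4,interpolation=cv2.INTER_CUBIC)
    for q,col in zip(polys,[(0,0,255),(255,0,255),(0,255,255),(0,255,0),(255,255,255),(0,0,255),(255,0,255)]):
        cv2.polylines(im,[((proj(c,q)-[u-50,v-37]+.5)*4).astype(int)],True,col,1)
    ims.append(im)
cv2.imwrite("pics/c0.png",np.vstack([np.hstack(ims[:2]),np.hstack(ims[2:])]))
E
```

```text
mat (array([511.8, 298. ]), array([150.8, 225.2]), 3.82, 3584)
board (array([490.7, 313.7]), array([ 93.4, 173.8]), 6.46, 1383)
blue (array([510.8, -34.9]), array([ 94.2, 170.1]), 6.92, 953)
orange (array([497.8,  51.4]), array([87.3, 16.1]), 7.7, 160)
```

View pics/c0.png

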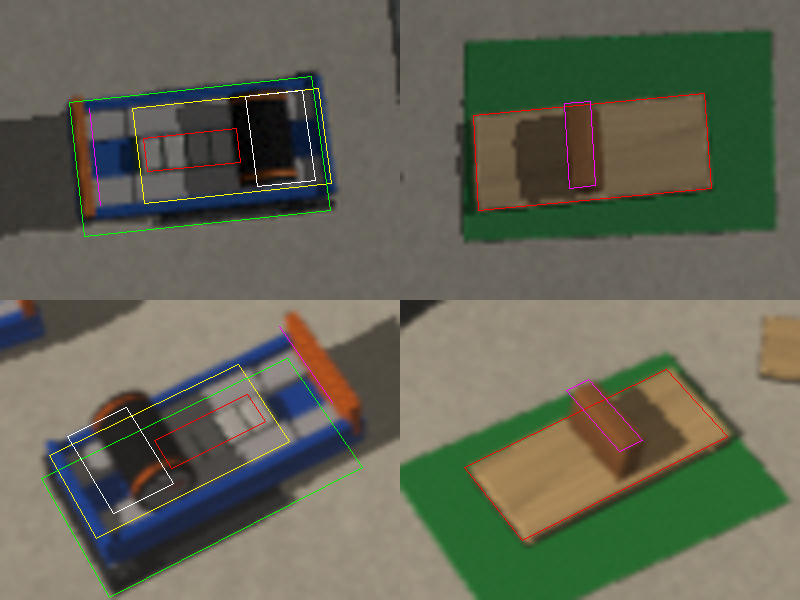

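The overlay fits. The board is at (498.6, 312), yaw 6.9°, and the jig at about (502, -23), yaw about 7.4°. The roller sits near jig y = -53. In the top crop its bands are around x 245-292, about 9 mm ahead of my guess. Moving to the board.

```bash
python3 -m handwheel '[{"grip":-1,"travel":[0,0,0.5],"spin":-0.844},{"grip":-1,"travel":[0,0,0.5],"spin":-0.844},{"grip":-1,"travel":[0,0,0.5],"spin":-0.844},{"grip":-1,"travel":[0,0,0.5],"spin":-0.844},{"grip":-1,"travel":[0,0,0.5],"spin":-0.844}]' 40
python3 -m handwheel '[{"grip":-1,"travel":[0.724,0.949,0],"spin":0},{"grip":-1,"travel":[0.724,0.949,0],"spin":0},{"grip":-1,"travel":[0.724,0.949,0],"spin":0},{"grip":-1,"travel":[0.724,0.949,0],"spin":0},{"grip":-1,"travel":[0.724,0.949,0],"spin":0},{"grip":-1,"travel":[0.724,0.949,0],"spin":0},{"grip":-1,"travel":[0.724,0.949,0],"spin":0},{"grip":-1,"travel":[0.724,0.949,0],"spin":0}]'
python3 -m handwheel '[{"grip":-1,"travel":[0.724,0.949,0],"spin":0},{"grip":-1,"travel":[0.724,0.949,0],"spin":0},{"grip":-1,"travel":[0.724,0.949,0],"spin":0},{"grip":-1,"travel":[0.724,0.949,0],"spin":0},{"grip":-1,"travel":[0.724,0.949,0],"spin":0},{"grip":-1,"travel":[0.724,0.949,0],"spin":0},{"grip":-1,"travel":[0.724,0.949,0],"spin":0},{"grip":-1,"travel":[0.724,0.949,0],"spin":0}]'
python3 -m handwheel '[{"grip":-1,"travel":[0,0,0.5],"spin":0},{"grip":-1,"travel":[0,0,0.5],"spin":0},{"grip":-1,"travel":[0,0,0],"spin":0}]'
python3 - <<'E'
from h import *
from plant import telemetry
print(telemetry.get_state())
ims=[]
for c,(u,v) in(("top",(250,206)),("scene",(388,175))):
    im=viewer.capture(c)[:,:,::-1][v-50:v+50,u-50:u+50];ims.append(cv2.resize(im,None,fx=4,fy=4,interpolation=cv2.INTER_CUBIC))
cv2.imwrite("pics/c1.png",np.hstack(ims))
E
```

```text
time_s: 1.42
tcp_pos: [0.1656, 0.6543, 0.1717]
eef_rot: [-180.0, -0.0, 7.0]
contact_force: [0.7, 0.8, 0.4]
gripper_width: 0.0876
gripper_force: 0.0
time_s: 2.42
tcp_pos: [0.3337, 0.4814, 0.1729]
eef_rot: [-179.9, -0.0, 6.8]
contact_force: [0.4, -0.1, -0.2]
gripper_width: 0.0875
gripper_force: 0.0
time_s: 3.42
tcp_pos: [0.4997, 0.3101, 0.1728]
eef_rot: [-180.0, -0.1, 6.8]
contact_force: [-0.5, 0.0, -0.3]
gripper_width: 0.0877
gripper_force: 0.0
time_s: 3.8
tcp_pos: [0.4977, 0.3117, 0.1457]
eef_rot: [179.9, 0.1, 6.9]
contact_force: [-0.4, -1.0, 0.4]
gripper_width: 0.0875
gripper_force: 0.0
{'time_s': 3.8, 'joints': array([ 5.11094956e+01,  1.65999436e+01, -1.74406848e+01, -2.09821888e-02,
       -5.60976031e+01,  4.58095555e+01]), 'qd': array([ 0.42443281, -0.60184524,  1.46102781,  0.61941952, -0.93115032,
        0.06072324]), 'joint_torque': array([-4.13441341e-01, -4.91655350e+01,  2.55465943e+01,  6.02610379e+00,
        3.05186268e-01, -1.55064990e-03]), 'tcp_pos': array([0.49770724, 0.31170899, 0.14571462]), 'eef_rot': array([1.79916112e+02, 1.11236266e-01, 6.90724521e+00]), 'contact_force': array([-0.36443673, -1.00106721,  0.38215998]), 'moment': array([-0.04192669, -0.00462466,  0.05737301]), 'gripper_force': 0.0, 'gripper_width': 0.08754438215669921}
```

View pics/c1.png

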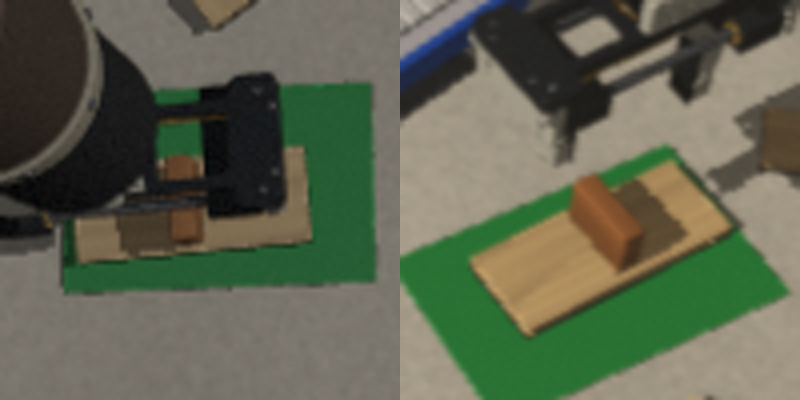

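Both views show the open fingers straddling the ridge (top crop (180,190), scene crop (605,225)). Descending to grip.

```bash
python3 -m handwheel '[{"grip":-1,"travel":[0,0,0.9],"spin":0},{"grip":-1,"travel":[0,0,0.9],"spin":0},{"grip":-1,"travel":[0,0,0.9],"spin":0},{"grip":-1,"travel":[0,0,0.9],"spin":0},{"grip":-1,"travel":[0,0,0.7],"spin":0},{"grip":-1,"travel":[0,0,0.5],"spin":0},{"grip":-1,"travel":[0,0,0],"spin":0}]' 55
python3 -m handwheel '[{"grip":1,"travel":[0,0,0],"spin":0},{"grip":1,"travel":[0,0,0],"spin":0},{"grip":1,"travel":[0,0,0],"spin":0},{"grip":1,"travel":[0,0,0],"spin":0},{"grip":1,"travel":[0,0,0],"spin":0},{"grip":1,"travel":[0,0,0],"spin":0}]' 55
```

```text
time_s: 4.78
tcp_pos: [0.4983, 0.3123, 0.0265]
eef_rot: [179.9, 0.1, 6.9]
contact_force: [-0.1, -0.1, -0.1]
gripper_width: 0.0875
gripper_force: 0.0
time_s: 5.52
tcp_pos: [0.4987, 0.3123, 0.0271]
eef_rot: [180.0, -0.0, 6.9]
contact_force: [-0.6, -0.3, 0.4]
gripper_width: 0.0332
gripper_force: 0.0
```

```bash
python3 -m handwheel '[{"grip":1,"travel":[0,0,0],"spin":0},{"grip":1,"travel":[0,0,0],"spin":0},{"grip":1,"travel":[0,0,0],"spin":0},{"grip":1,"travel":[0,0,0],"spin":0}]' 55
```

```text
time_s: 6.02
tcp_pos: [0.4987, 0.3124, 0.027]
eef_rot: [-180.0, -0.0, 6.9]
contact_force: [-0.2, 0.6, 0.2]
gripper_width: 0.0178
gripper_force: 55.0
```

```bash
python3 -m handwheel '[{"grip":1,"travel":[0,0,-0.4],"spin":0},{"grip":1,"travel":[0,0,-0.8],"spin":0},{"grip":1,"travel":[0,0,-0.8],"spin":0},{"grip":1,"travel":[0,0,-0.8],"spin":0},{"grip":1,"travel":[0,0,-0.8],"spin":0},{"grip":1,"travel":[0,0,-0.8],"spin":0},{"grip":1,"travel":[0,0,-0.8],"spin":0},{"grip":1,"travel":[0,0,-0.4],"spin":-0.1}]'
python3 -m handwheel '[{"grip":1,"travel":[-0.0665,0.733,0],"spin":0},{"grip":1,"travel":[-0.0665,0.733,0],"spin":0},{"grip":1,"travel":[-0.0665,0.733,0],"spin":0},{"grip":1,"travel":[-0.0665,0.733,0],"spin":0},{"grip":1,"travel":[-0.0665,0.733,0],"spin":0},{"grip":1,"travel":[-0.0665,0.733,0],"spin":0},{"grip":1,"travel":[-0.0665,0.733,0],"spin":0},{"grip":1,"travel":[-0.0665,0.733,0],"spin":0}]'
python3 - <<'E'
from h import *
im=viewer.capture("top");cv2.imwrite("pics/t2.png",im[:,:,::-1])
c="top";h=cv2.cvtColor(im[:,:,::-1].copy(),cv2.COLOR_BGR2HSV);H,S,V=cv2.split(h)
uu,vv=np.meshgrid(np.arange(640),np.arange(400))
for n,m in(("bands",(abs(uu-384)<14)&(abs(vv-205)<20)&(H<16)&(S>120)&(V>70)),):
    k,l,s,cen=cv2.connectedComponentsWithStats(m.astype(np.uint8))
    for i in range(1,k):
        if s[i,4]>4:print(s[i],cen[i],ray(c,cen[i],.058))
E
```

```text
time_s: 7.02
tcp_pos: [0.4988, 0.3124, 0.1686]
eef_rot: [-179.9, -0.1, 7.4]
contact_force: [1.2, -0.2, -2.7]
gripper_width: 0.0179
gripper_force: 55.0
time_s: 8.02
tcp_pos: [0.5044, 0.164, 0.1671]
eef_rot: [-180.0, -0.0, 7.4]
contact_force: [-0.2, 0.2, -1.7]
gripper_width: 0.0179
gripper_force: 55.0
[379 193   9   2  16] [383.4375 193.5625] [[ 0.53916798 -0.07589103  0.058     ]]
[383 212   8   2  14] [386.92857143 212.57142857] [[ 0.48600228 -0.08552458  0.058     ]]
```

Bands give the roller at jig y of about -56, which agrees. Continue.

```bash
python3 -m handwheel '[{"grip":1,"travel":[-0.062,0.737,0],"spin":0},{"grip":1,"travel":[-0.062,0.737,0],"spin":0},{"grip":1,"travel":[-0.062,0.737,0],"spin":0},{"grip":1,"travel":[-0.062,0.737,0],"spin":0},{"grip":1,"travel":[-0.062,0.737,0],"spin":0},{"grip":1,"travel":[-0.062,0.737,0],"spin":0},{"grip":1,"travel":[-0.062,0.737,0],"spin":0},{"grip":1,"travel":[-0.062,0.737,0],"spin":0}]'
python3 -m handwheel '[{"grip":1,"travel":[-0.062,0.737,0],"spin":0},{"grip":1,"travel":[-0.062,0.737,0],"spin":0},{"grip":1,"travel":[-0.062,0.737,0],"spin":0},{"grip":1,"travel":[-0.062,0.737,0],"spin":0},{"grip":1,"travel":[-0.062,0.737,0],"spin":0},{"grip":1,"travel":[-0.062,0.737,0],"spin":0},{"grip":1,"travel":[-0.062,0.737,0],"spin":0},{"grip":1,"travel":[-0.062,0.737,0],"spin":0}]'
python3 -m handwheel '[{"grip":1,"travel":[0,0,0.5],"spin":0},{"grip":1,"travel":[0,0,0.5],"spin":0},{"grip":1,"travel":[0,0,0.5],"spin":0},{"grip":1,"travel":[0,0,0.4],"spin":0},{"grip":1,"travel":[0,0,0],"spin":0}]'
python3 - <<'E'
from h import *
from plant import telemetry
s=telemetry.get_state();print(s["contact_force"],s["moment"],s["tcp_pos"])
ims=[]
for c,(u,v) in(("top",(390,200)),("scene",(240,215))):
    im=viewer.capture(c)[:,:,::-1][v-65:v+65,u-65:u+65];ims.append(cv2.resize(im,None,fx=3,fy=3,interpolation=cv2.INTER_CUBIC))
cv2.imwrite("pics/c3.png",np.hstack(ims))
E
```

```text
time_s: 9.07
tcp_pos: [0.5111, 0.0162, 0.167]
eef_rot: [180.0, 0.0, 7.4]
contact_force: [-0.2, -0.4, -1.9]
gripper_width: 0.0176
gripper_force: 55.0
time_s: 10.07
tcp_pos: [0.5178, -0.1316, 0.167]
eef_rot: [180.0, 0.0, 7.4]
contact_force: [-0.2, 1.6, -1.6]
gripper_width: 0.0176
gripper_force: 55.0
time_s: 10.7
tcp_pos: [0.5172, -0.1301, 0.1185]
eef_rot: [-180.0, 0.1, 7.4]
contact_force: [-1.1, 0.8, -1.4]
gripper_width: 0.0176
gripper_force: 55.0
[-1.13723305  0.75340909 -1.39493771] [-0.05691734 -0.028878    0.0493862 ] [ 0.51718742 -0.13006209  0.11849406]
```

View pics/c3.png

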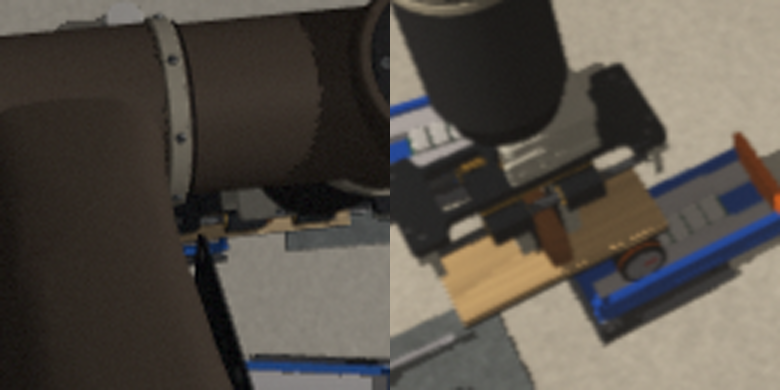

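The scene crop shows the board over the roller, with the roller end at (640,258) and the board's front edge ahead of it. Lowering gently.

```bash
python3 -m handwheel '[{"grip":1,"travel":[0,0,0.2],"spin":0},{"grip":1,"travel":[0,0,0.2],"spin":0},{"grip":1,"travel":[0,0,0.12],"spin":0},{"grip":1,"travel":[0,0,0.06],"spin":0},{"grip":1,"travel":[0,0,0],"spin":0}]'
python3 -m handwheel '[{"grip":1,"travel":[0,0,0.02],"spin":0},{"grip":1,"travel":[0,0,0.02],"spin":0},{"grip":1,"travel":[0,0,0],"spin":0}]'
```

```text
time_s: 11.42
tcp_pos: [0.5177, -0.1303, 0.105]
eef_rot: [180.0, 0.0, 7.4]
contact_force: [-0.0, -0.5, -2.3]
gripper_width: 0.0179
gripper_force: 55.0
time_s: 11.8
tcp_pos: [0.5178, -0.1303, 0.1041]
eef_rot: [-180.0, -0.0, 7.4]
contact_force: [0.3, 1.2, -2.7]
gripper_width: 0.0174
gripper_force: 55.0
```

```bash
python3 -m handwheel '[{"grip":1,"travel":[0,0,0.03],"spin":0},{"grip":1,"travel":[0,0,0.03],"spin":0},{"grip":1,"travel":[0,0,0],"spin":0}]'
python3 -m handwheel '[{"grip":1,"travel":[0,0,0.02],"spin":0},{"grip":1,"travel":[0,0,0],"spin":0}]'
```

```text
time_s: 12.18
tcp_pos: [0.5177, -0.1303, 0.1025]
eef_rot: [-180.0, 0.0, 7.4]
contact_force: [1.0, 0.5, -2.0]
gripper_width: 0.0177
gripper_force: 55.0
time_s: 12.42
tcp_pos: [0.5178, -0.1303, 0.102]
eef_rot: [180.0, -0.0, 7.4]
contact_force: [0.5, 0.8, -0.9]
gripper_width: 0.018
gripper_force: 55.0
```

Near contact; continuing.

```bash
python3 -m handwheel '[{"grip":1,"travel":[0,0,0.03],"spin":0},{"grip":1,"travel":[0,0,0],"spin":0}]'
python3 -m handwheel '[{"grip":1,"travel":[0,0,0.02],"spin":0},{"grip":1,"travel":[0,0,0],"spin":0}]'
```

```text
time_s: 12.68
tcp_pos: [0.5179, -0.1304, 0.1018]
eef_rot: [180.0, -0.0, 7.4]
contact_force: [-2.3, -1.2, 3.4]
gripper_width: 0.0179
gripper_force: 55.0
time_s: 12.92
tcp_pos: [0.518, -0.1305, 0.1016]
eef_rot: [180.0, -0.0, 7.4]
contact_force: [-2.2, -0.1, 9.0]
gripper_width: 0.0174
gripper_force: 55.0
```

```bash
python3 -m handwheel '[{"grip":1,"travel":[0,0,0.02],"spin":0},{"grip":1,"travel":[0,-0.05,0],"spin":0},{"grip":1,"travel":[0,-0.1,0],"spin":0},{"grip":1,"travel":[0,-0.1,0],"spin":0}]'
python3 -c "
from plant import telemetry
s=telemetry.get_state();print(s['contact_force'],s['moment'],s['eef_rot'])"
```

```text
time_s: 13.42
tcp_pos: [0.5172, -0.1243, 0.1014]
eef_rot: [180.0, -0.0, 7.4]
contact_force: [-3.1, -0.5, 10.1]
gripper_width: 0.0179
gripper_force: 55.0
[-3.11609602 -0.48571934 10.08324801] [0.38455775 1.46338938 0.12788361] [ 1.79970507e+02 -4.66068178e-02  7.42427337e+00]
```

```bash
python3 -m handwheel '[{"grip":1,"travel":[-0.005,-0.08,0.008],"spin":0},{"grip":1,"travel":[-0.005,-0.08,0.008],"spin":0},{"grip":1,"travel":[0,-0.08,0],"spin":0},{"grip":1,"travel":[0,-0.08,0],"spin":0}]'
python3 -c "
from plant import telemetry
s=telemetry.get_state();print(s['contact_force'],s['moment'],s['eef_rot'])"
```

```text
time_s: 13.92
tcp_pos: [0.5162, -0.1164, 0.1011]
eef_rot: [180.0, -0.1, 7.4]
contact_force: [-3.3, -1.5, 11.0]
gripper_width: 0.0176
gripper_force: 55.0
[-3.30087437 -1.51951721 11.03864944] [0.35642291 1.43830853 0.08952649] [ 1.79965728e+02 -7.32569146e-02  7.43227100e+00]
```

```bash
python3 -m handwheel '[{"grip":1,"travel":[-0.005,-0.08,0.01],"spin":0},{"grip":1,"travel":[0,-0.08,0.01],"spin":0},{"grip":1,"travel":[0,-0.08,0],"spin":0},{"grip":1,"travel":[0,-0.08,0],"spin":0}]'
```

```text
time_s: 14.42
tcp_pos: [0.5153, -0.1088, 0.1008]
eef_rot: [179.9, -0.1, 7.4]
contact_force: [-2.4, -2.7, 10.5]
gripper_width: 0.0178
gripper_force: 55.0
```

```bash
python3 -m handwheel '[{"grip":1,"travel":[0,-0.08,0],"spin":0},{"grip":1,"travel":[0,-0.08,0],"spin":0},{"grip":1,"travel":[0,-0.08,0],"spin":0}]'
```

```text
time_s: 14.8
tcp_pos: [0.5145, -0.1028, 0.1007]
eef_rot: [179.9, -0.1, 7.4]
contact_force: [-1.7, -2.8, 10.4]
gripper_width: 0.0176
gripper_force: 55.0
```

```bash
python3 -m handwheel '[{"grip":1,"travel":[0,-0.04,0.016],"spin":0},{"grip":1,"travel":[0,-0.04,0.016],"spin":0},{"grip":1,"travel":[0,-0.04,0],"spin":0}]'
```

```text
time_s: 15.18
tcp_pos: [0.5142, -0.0998, 0.1002]
eef_rot: [179.9, -0.1, 7.5]
contact_force: [-2.7, -1.3, 13.3]
gripper_width: 0.0178
gripper_force: 55.0
```

```bash
python3 -m handwheel '[{"grip":1,"travel":[0,-0.06,0.008],"spin":0},{"grip":1,"travel":[0,-0.06,0],"spin":0},{"grip":1,"travel":[0,-0.06,0],"spin":0}]'
```

```text
time_s: 15.55
tcp_pos: [0.5136, -0.0953, 0.1]
eef_rot: [179.9, -0.1, 7.5]
contact_force: [-3.6, -1.0, 14.2]
gripper_width: 0.0176
gripper_force: 55.0
```

```bash
python3 -m handwheel '[{"grip":1,"travel":[-0.01,-0.08,0.004],"spin":0},{"grip":1,"travel":[-0.01,-0.08,0.004],"spin":0},{"grip":1,"travel":[0,-0.08,0.004],"spin":0},{"grip":1,"travel":[0,-0.08,0.004],"spin":0}]'
```

```text
time_s: 16.05
tcp_pos: [0.5124, -0.0872, 0.0997]
eef_rot: [180.0, -0.1, 7.5]
contact_force: [-2.2, -0.7, 14.3]
gripper_width: 0.0176
gripper_force: 55.0
```

```bash
python3 -m handwheel '[{"grip":1,"travel":[0,-0.08,0.005],"spin":0},{"grip":1,"travel":[0,-0.08,0.005],"spin":0},{"grip":1,"travel":[0,-0.08,0.005],"spin":0},{"grip":1,"travel":[0,-0.08,0.005],"spin":0}]'
```

```text
time_s: 16.55
tcp_pos: [0.5114, -0.0792, 0.0993]
eef_rot: [180.0, -0.1, 7.5]
contact_force: [-4.4, -1.2, 14.3]
gripper_width: 0.0178
gripper_force: 55.0
```

```bash
python3 -m handwheel '[{"grip":1,"travel":[-0.01,-0.08,0.008],"spin":0},{"grip":1,"travel":[-0.01,-0.08,0.006],"spin":0},{"grip":1,"travel":[-0.005,-0.08,0.006],"spin":0},{"grip":1,"travel":[-0.005,-0.08,0.006],"spin":0}]'
```

```text
time_s: 17.05
tcp_pos: [0.5102, -0.0717, 0.0988]
eef_rot: [179.9, -0.2, 7.5]
contact_force: [-1.6, -3.7, 13.3]
gripper_width: 0.0175
gripper_force: 55.0
```

```bash
python3 -m handwheel '[{"grip":1,"travel":[-0.005,-0.08,0.006],"spin":0},{"grip":1,"travel":[0,-0.08,0.006],"spin":0},{"grip":1,"travel":[-0.005,-0.08,0.006],"spin":0},{"grip":1,"travel":[0,-0.08,0.006],"spin":0}]'
```

```text
time_s: 17.55
tcp_pos: [0.5091, -0.0635, 0.0983]
eef_rot: [179.9, -0.2, 7.5]
contact_force: [-1.6, -1.9, 15.3]
gripper_width: 0.0179
gripper_force: 55.0
```

```bash
python3 -m handwheel '[{"grip":1,"travel":[-0.005,-0.08,0.007],"spin":0},{"grip":1,"travel":[0,-0.08,0.007],"spin":0},{"grip":1,"travel":[-0.005,-0.08,0.007],"spin":0},{"grip":1,"travel":[0,-0.08,0.007],"spin":0}]'
```

```text
time_s: 18.05
tcp_pos: [0.508, -0.0554, 0.0978]
eef_rot: [180.0, -0.3, 7.5]
contact_force: [-2.6, -0.5, 15.4]
gripper_width: 0.018
gripper_force: 55.0
```

```bash
python3 -m handwheel '[{"grip":1,"travel":[-0.005,-0.08,0.007],"spin":0},{"grip":1,"travel":[0,-0.08,0.007],"spin":0},{"grip":1,"travel":[-0.005,-0.08,0.007],"spin":0},{"grip":1,"travel":[0,-0.08,0.007],"spin":0}]'
```

```text
time_s: 18.55
tcp_pos: [0.507, -0.0473, 0.0972]
eef_rot: [180.0, -0.3, 7.5]
contact_force: [-1.7, 0.3, 16.3]
gripper_width: 0.0177
gripper_force: 55.0
```

```bash
python3 - <<'E'
from h import *
ims=[]
for c,(u,v) in(("top",(360,200)),("scene",(265,220))):
    im=viewer.capture(c)[:,:,::-1][v-60:v+60,u-60:u+60];ims.append(cv2.resize(im,None,fx=3.3,fy=3.3,interpolation=cv2.INTER_CUBIC))
cv2.imwrite("pics/c4.png",np.hstack(ims))
E
```

```text
(no output)
```

View pics/c4.png

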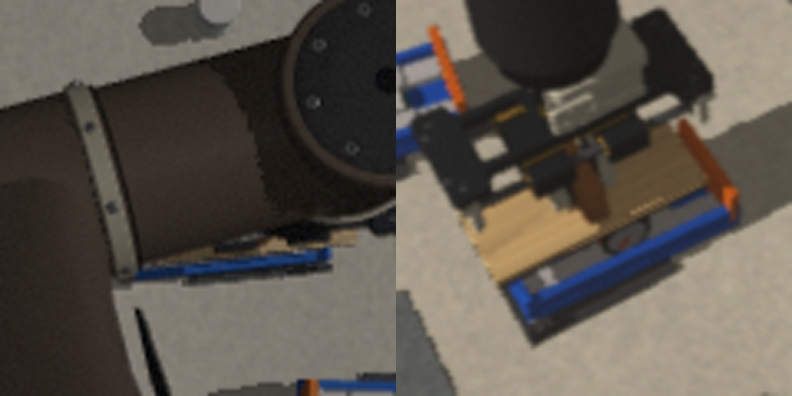

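The roller, at (628,232) in the scene crop, rolls along under the board. Its load is steady at about 16 N.

```bash
python3 -m handwheel '[{"grip":1,"travel":[-0.005,-0.08,0.005],"spin":0},{"grip":1,"travel":[0,-0.08,0.005],"spin":0},{"grip":1,"travel":[-0.005,-0.08,0.005],"spin":0},{"grip":1,"travel":[0,-0.08,0.006],"spin":0}]'
```

```text
time_s: 19.15
tcp_pos: [0.5059, -0.0395, 0.0967]
eef_rot: [180.0, -0.3, 7.5]
contact_force: [0.0, -2.6, 15.1]
gripper_width: 0.0175
gripper_force: 55.0
```

```bash
python3 -m handwheel '[{"grip":1,"travel":[-0.005,-0.08,0.006],"spin":0},{"grip":1,"travel":[0,-0.08,0.006],"spin":0},{"grip":1,"travel":[-0.005,-0.08,0.006],"spin":0},{"grip":1,"travel":[0,-0.08,0.006],"spin":0}]'
```

```text
time_s: 19.65
tcp_pos: [0.5048, -0.0317, 0.0962]
eef_rot: [180.0, -0.3, 7.5]
contact_force: [0.8, -2.0, 16.0]
gripper_width: 0.0179
gripper_force: 55.0
```

```bash
python3 -m handwheel '[{"grip":1,"travel":[-0.005,-0.08,0.006],"spin":0},{"grip":1,"travel":[0,-0.08,0.006],"spin":0},{"grip":1,"travel":[-0.005,-0.08,0.006],"spin":0},{"grip":1,"travel":[0,-0.08,0.006],"spin":0}]'
```

```text
time_s: 20.15
tcp_pos: [0.5037, -0.0235, 0.0957]
eef_rot: [180.0, -0.3, 7.5]
contact_force: [0.7, -0.9, 16.2]
gripper_width: 0.0178
gripper_force: 55.0
```

```bash
python3 -m handwheel '[{"grip":1,"travel":[0,-0.08,0.006],"spin":0},{"grip":1,"travel":[0,-0.08,0.006],"spin":0},{"grip":1,"travel":[0,-0.08,0.006],"spin":0},{"grip":1,"travel":[0,-0.08,0.006],"spin":0}]'
```

```text
time_s: 20.65
tcp_pos: [0.5027, -0.0154, 0.0951]
eef_rot: [180.0, -0.3, 7.5]
contact_force: [-0.1, 0.2, 16.9]
gripper_width: 0.0179
gripper_force: 55.0
```

```bash
python3 -m handwheel '[{"grip":1,"travel":[0,-0.08,0.006],"spin":0},{"grip":1,"travel":[0,-0.08,0.006],"spin":0},{"grip":1,"travel":[0,-0.08,0.006],"spin":0},{"grip":1,"travel":[0,-0.08,0.006],"spin":0}]'
```

```text
time_s: 21.15
tcp_pos: [0.5017, -0.0074, 0.0945]
eef_rot: [180.0, -0.4, 7.5]
contact_force: [0.1, 0.5, 16.9]
gripper_width: 0.0179
gripper_force: 55.0
```

```bash
python3 -m handwheel '[{"grip":1,"travel":[0,-0.08,0.006],"spin":0},{"grip":1,"travel":[0,-0.08,0.006],"spin":0},{"grip":1,"travel":[0,-0.08,0.006],"spin":0},{"grip":1,"travel":[0,-0.08,0.006],"spin":0}]'
```

```text
time_s: 21.65
tcp_pos: [0.5006, 0.0002, 0.0938]
eef_rot: [180.0, -0.3, 7.5]
contact_force: [0.7, -2.3, 15.3]
gripper_width: 0.0174
gripper_force: 55.0
```

```bash
python3 -m handwheel '[{"grip":1,"travel":[0,-0.08,0.007],"spin":0},{"grip":1,"travel":[0,-0.08,0.007],"spin":0},{"grip":1,"travel":[0,-0.08,0.007],"spin":0},{"grip":1,"travel":[0,-0.08,0.007],"spin":0}]'
```

```text
time_s: 22.15
tcp_pos: [0.4996, 0.0083, 0.0931]
eef_rot: [180.0, -0.3, 7.5]
contact_force: [-0.3, -1.1, 16.9]
gripper_width: 0.0181
gripper_force: 55.0
```

```bash
python3 -m handwheel '[{"grip":1,"travel":[0,-0.08,0.006],"spin":0},{"grip":1,"travel":[0,-0.08,0.006],"spin":0},{"grip":1,"travel":[0,-0.08,0.006],"spin":0},{"grip":1,"travel":[0,-0.08,0.006],"spin":0}]'
```

```text
time_s: 22.65
tcp_pos: [0.4986, 0.0165, 0.0925]
eef_rot: [-180.0, -0.3, 7.5]
contact_force: [-0.4, 0.1, 16.3]
gripper_width: 0.018
gripper_force: 55.0
```

```bash
python3 -m handwheel '[{"grip":1,"travel":[0,-0.08,0.006],"spin":0},{"grip":1,"travel":[0,-0.08,0.006],"spin":0},{"grip":1,"travel":[0,-0.08,0.006],"spin":0}]'
```

```text
time_s: 23.02
tcp_pos: [0.4978, 0.0226, 0.092]
eef_rot: [-180.0, -0.3, 7.5]
contact_force: [-1.5, 0.9, 16.4]
gripper_width: 0.0179
gripper_force: 55.0
```

```bash
python3 -m handwheel '[{"grip":1,"travel":[0.005,-0.08,0.006],"spin":0},{"grip":1,"travel":[0,-0.08,0.006],"spin":0},{"grip":1,"travel":[0,-0.08,0.006],"spin":0},{"grip":1,"travel":[0,-0.08,0.006],"spin":0}]'
```

```text
time_s: 23.52
tcp_pos: [0.4968, 0.0305, 0.0914]
eef_rot: [-180.0, -0.3, 7.5]
contact_force: [-0.5, 0.4, 15.4]
gripper_width: 0.0177
gripper_force: 55.0
```

```bash
python3 -m handwheel '[{"grip":1,"travel":[0,-0.08,0.006],"spin":0},{"grip":1,"travel":[0,-0.08,0.006],"spin":0},{"grip":1,"travel":[0,-0.08,0.006],"spin":0},{"grip":1,"travel":[0,-0.08,0.006],"spin":0}]'
```

```text
time_s: 24.02
tcp_pos: [0.4958, 0.0385, 0.0908]
eef_rot: [-180.0, -0.3, 7.5]
contact_force: [-0.6, 0.3, 15.8]
gripper_width: 0.0178
gripper_force: 55.0
```

```bash
python3 -m handwheel '[{"grip":1,"travel":[0,-0.08,0.007],"spin":0},{"grip":1,"travel":[0,-0.08,0.007],"spin":0},{"grip":1,"travel":[0,-0.08,0.007],"spin":0},{"grip":1,"travel":[0,-0.08,0.007],"spin":0}]'
```

```text
time_s: 24.52
tcp_pos: [0.4947, 0.0465, 0.0901]
eef_rot: [-180.0, -0.3, 7.5]
contact_force: [0.2, 1.1, 15.5]
gripper_width: 0.0177
gripper_force: 55.0
```

```bash
python3 -m handwheel '[{"grip":1,"travel":[0,-0.08,0.006],"spin":0},{"grip":1,"travel":[0,-0.08,0.006],"spin":0},{"grip":1,"travel":[0,-0.08,0.006],"spin":0}]'
```

```text
time_s: 24.9
tcp_pos: [0.494, 0.0525, 0.0896]
eef_rot: [-180.0, -0.3, 7.5]
contact_force: [-0.4, 0.9, 15.8]
gripper_width: 0.0175
gripper_force: 55.0
```

```bash
python3 -m handwheel '[{"grip":1,"travel":[0,-0.08,0.006],"spin":0},{"grip":1,"travel":[0,-0.08,0.006],"spin":0}]'
```

```text
time_s: 25.15
tcp_pos: [0.4934, 0.0565, 0.0893]
eef_rot: [-180.0, -0.3, 7.5]
contact_force: [-0.2, 1.3, 15.8]
gripper_width: 0.0175
gripper_force: 55.0
```

```bash
python3 -m handwheel '[{"grip":1,"travel":[0,-0.08,0.006],"spin":0},{"grip":1,"travel":[0,-0.08,0.006],"spin":0}]'
```

```text
time_s: 25.4
tcp_pos: [0.4929, 0.0606, 0.089]
eef_rot: [-180.0, -0.3, 7.5]
contact_force: [0.5, 1.9, 15.4]
gripper_width: 0.0179
gripper_force: 55.0
```

```bash
python3 -m handwheel '[{"grip":1,"travel":[0,-0.08,0.005],"spin":0},{"grip":1,"travel":[0,-0.08,0.005],"spin":0}]'
```

```text
time_s: 25.65
tcp_pos: [0.4923, 0.0647, 0.0887]
eef_rot: [-179.9, -0.3, 7.5]
contact_force: [0.0, 3.2, 16.1]
gripper_width: 0.0172
gripper_force: 55.0
```

```bash
python3 -m handwheel '[{"grip":1,"travel":[0,-0.08,0.005],"spin":0},{"grip":1,"travel":[0,-0.08,0.005],"spin":0}]'
```

```text
time_s: 25.9
tcp_pos: [0.4918, 0.0688, 0.0884]
eef_rot: [-179.9, -0.3, 7.5]
contact_force: [-1.2, 4.0, 14.0]
gripper_width: 0.018
gripper_force: 55.0
```

```bash
python3 -m handwheel '[{"grip":1,"travel":[0,-0.08,0.005],"spin":0},{"grip":1,"travel":[0,-0.08,0.005],"spin":0}]'
```

```text
time_s: 26.15
tcp_pos: [0.4912, 0.0729, 0.0881]
eef_rot: [-179.9, -0.3, 7.5]
contact_force: [-1.0, 4.6, 12.7]
gripper_width: 0.0179
gripper_force: 55.0
```

```bash
python3 -m handwheel '[{"grip":1,"travel":[0,-0.08,0.01],"spin":0},{"grip":1,"travel":[0,-0.08,0.01],"spin":0}]'
```

```text
time_s: 26.4
tcp_pos: [0.4907, 0.0768, 0.0875]
eef_rot: [-179.9, -0.3, 7.5]
contact_force: [1.0, 0.5, 11.7]
gripper_width: 0.0176
gripper_force: 55.0
```

```bash
python3 -m handwheel '[{"grip":1,"travel":[0,-0.08,0.01],"spin":0},{"grip":1,"travel":[0,-0.08,0.01],"spin":0}]'
```

```text
time_s: 26.65
tcp_pos: [0.4901, 0.0802, 0.0869]
eef_rot: [-180.0, -0.3, 7.5]
contact_force: [2.6, -3.4, 10.1]
gripper_width: 0.018
gripper_force: 55.0
```

```bash
python3 - <<'E'
from h import *
u,v=265,220
im=viewer.capture("scene")[:,:,::-1][v-60:v+60,u-70:u+70]
cv2.imwrite("pics/c5.png",cv2.resize(im,None,fx=5,fy=5,interpolation=cv2.INTER_CUBIC))
E
```

```text
(no output)
```

View pics/c5.png

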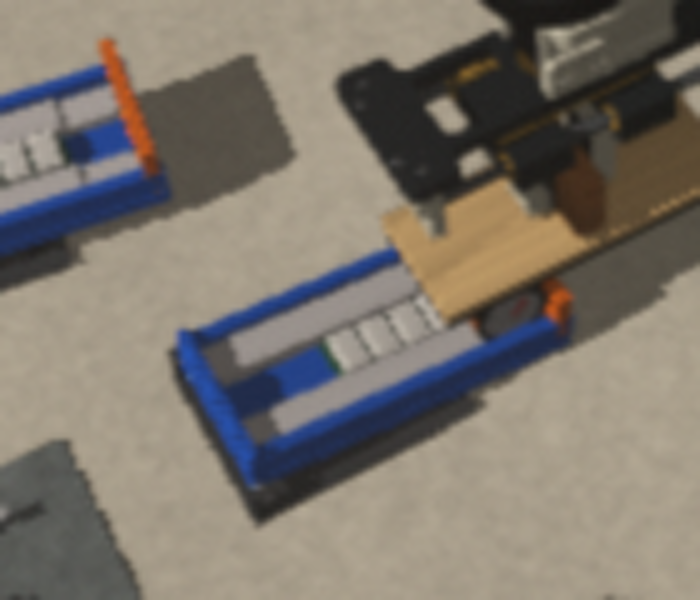

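The roller, at (515,310), sits against the orange stop at (558,310). The keys in the row (340-440, 310-355) look level with the rails. One small push to confirm, then lift slowly.

```bash
python3 -m handwheel '[{"grip":1,"travel":[0,-0.06,0],"spin":0},{"grip":1,"travel":[0,-0.04,0],"spin":0},{"grip":1,"travel":[0,0,0],"spin":0}]'
```

```text
time_s: 27.08
tcp_pos: [0.4893, 0.0817, 0.0866]
eef_rot: [179.9, -0.2, 7.5]
contact_force: [2.3, -5.7, 11.3]
gripper_width: 0.0175
gripper_force: 55.0
```

```bash
python3 -m handwheel '[{"grip":1,"travel":[0,0,-0.03],"spin":0},{"grip":1,"travel":[0,0,-0.03],"spin":0},{"grip":1,"travel":[0,0,-0.04],"spin":0},{"grip":1,"travel":[0,0,-0.05],"spin":0},{"grip":1,"travel":[0,0,-0.05],"spin":0},{"grip":1,"travel":[0,0,-0.05],"spin":0},{"grip":1,"travel":[0,0,-0.05],"spin":0},{"grip":1,"travel":[0,0,-0.05],"spin":0}]'
python3 -m handwheel '[{"grip":1,"travel":[0,0,-0.05],"spin":0},{"grip":1,"travel":[0,0,-0.05],"spin":0},{"grip":1,"travel":[0,0,-0.05],"spin":0},{"grip":1,"travel":[0,0,-0.08],"spin":0},{"grip":1,"travel":[0,0,-0.1],"spin":0},{"grip":1,"travel":[0,0,-0.3],"spin":0},{"grip":1,"travel":[0,0,-0.6],"spin":0},{"grip":1,"travel":[0,0,-0.6],"spin":0}]'
python3 -m handwheel '[{"grip":1,"travel":[0,0,-0.4],"spin":0},{"grip":1,"travel":[0,-0.4,0],"spin":0},{"grip":1,"travel":[0,-0.7,0],"spin":0},{"grip":1,"travel":[0,-0.7,0],"spin":0},{"grip":1,"travel":[0,-0.7,0],"spin":0},{"grip":1,"travel":[0,-0.7,0],"spin":0},{"grip":1,"travel":[0,-0.7,0],"spin":0},{"grip":1,"travel":[0,-0.3,0],"spin":0}]'
python3 - <<'E'
from h import *
u,v=265,220
im=viewer.capture("scene")[:,:,::-1];cv2.imwrite("pics/s6.png",im);im=im[v-60:v+60,u-70:u+70]
cv2.imwrite("pics/c6.png",cv2.resize(im,None,fx=5,fy=5,interpolation=cv2.INTER_CUBIC))
E
```

```text
time_s: 28.08
tcp_pos: [0.4881, 0.0818, 0.0942]
eef_rot: [180.0, -0.1, 7.4]
contact_force: [1.9, -2.6, 4.0]
gripper_width: 0.0177
gripper_force: 55.0
time_s: 29.08
tcp_pos: [0.4873, 0.0818, 0.1407]
eef_rot: [-180.0, -0.0, 7.4]
contact_force: [-1.2, -1.0, -1.6]
gripper_width: 0.0177
gripper_force: 55.0
time_s: 30.08
tcp_pos: [0.4735, 0.1872, 0.1493]
eef_rot: [180.0, 0.0, 7.5]
contact_force: [-0.8, -0.5, -1.7]
gripper_width: 0.0176
gripper_force: 55.0
```

View pics/c6.png

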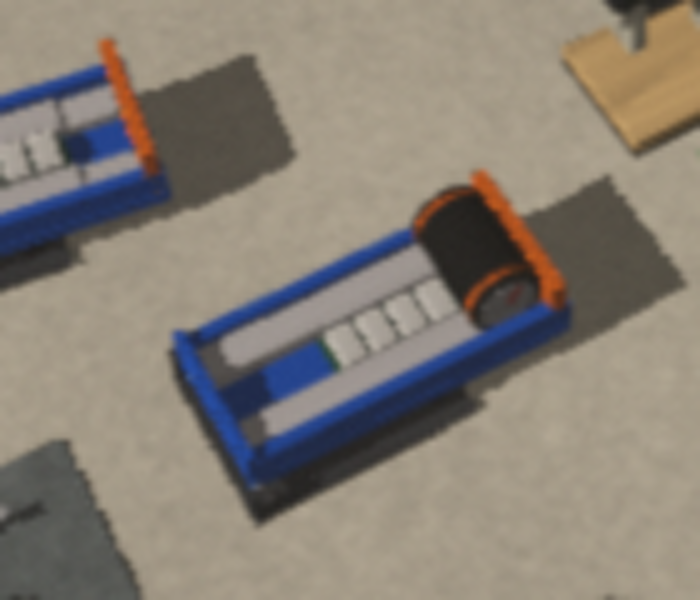

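The roller, at (478,255), lies in the nest against the stop and stayed there. The four keys at (340-440, 300-355) look evenly level with the rails. Putting the board back.

```bash
python3 -m handwheel '[{"grip":1,"travel":[0.265,-0.633,0],"spin":0.1},{"grip":1,"travel":[0.265,-0.633,0],"spin":0.1},{"grip":1,"travel":[0.265,-0.633,0],"spin":0.1},{"grip":1,"travel":[0.265,-0.633,0],"spin":0.1},{"grip":1,"travel":[0.265,-0.633,0],"spin":0.1},{"grip":1,"travel":[0.265,-0.633,0],"spin":0.1},{"grip":1,"travel":[0.265,-0.633,0],"spin":0.1},{"grip":1,"travel":[0,0,0],"spin":0}]'
python3 -m handwheel '[{"grip":1,"travel":[0,0,0.6],"spin":0},{"grip":1,"travel":[0,0,0.9],"spin":0},{"grip":1,"travel":[0,0,0.9],"spin":0},{"grip":1,"travel":[0,0,0.9],"spin":0},{"grip":1,"travel":[0,0,0.7],"spin":0},{"grip":1,"travel":[0,0,0.4],"spin":0},{"grip":1,"travel":[0,0,0.2],"spin":0},{"grip":1,"travel":[0,0,0],"spin":0}]'
```

```text
time_s: 31.12
tcp_pos: [0.5088, 0.3021, 0.1491]
eef_rot: [180.0, -0.0, 3.9]
contact_force: [-0.1, 0.5, -2.0]
gripper_width: 0.0173
gripper_force: 55.0
time_s: 32.12
tcp_pos: [0.5084, 0.3007, 0.0343]
eef_rot: [180.0, 0.0, 3.9]
contact_force: [-0.7, -0.1, -2.3]
gripper_width: 0.0176
gripper_force: 55.0
```

```bash
python3 -m handwheel '[{"grip":1,"travel":[0,0,0.1],"spin":0},{"grip":1,"travel":[0,0,0.06],"spin":0},{"grip":1,"travel":[0,0,0.04],"spin":0},{"grip":1,"travel":[0,0,0.04],"spin":0},{"grip":1,"travel":[0,0,0],"spin":0}]'
```

```text
time_s: 32.75
tcp_pos: [0.5084, 0.3008, 0.0283]
eef_rot: [180.0, 0.0, 3.9]
contact_force: [0.3, 0.2, -1.8]
gripper_width: 0.0176
gripper_force: 55.0
```

```bash
python3 -m handwheel '[{"grip":1,"travel":[0,0,0.03],"spin":0},{"grip":1,"travel":[0,0,0.03],"spin":0},{"grip":1,"travel":[0,0,0],"spin":0}]'
```

```text
time_s: 33.12
tcp_pos: [0.5084, 0.3008, 0.027]
eef_rot: [-180.0, -0.0, 3.9]
contact_force: [-0.8, 0.5, 0.2]
gripper_width: 0.0177
gripper_force: 55.0
```

On the mat. Release, then retreat straight up.

```bash
python3 -m handwheel '[{"grip":0.6,"travel":[0,0,0],"spin":0},{"grip":-1,"travel":[0,0,0],"spin":0},{"grip":-1,"travel":[0,0,0],"spin":0},{"grip":-1,"travel":[0,0,0],"spin":0},{"grip":-1,"travel":[0,0,0],"spin":0},{"grip":-1,"travel":[0,0,0],"spin":0}]'
python3 -m handwheel '[{"grip":-1,"travel":[0,0,-0.4],"spin":0},{"grip":-1,"travel":[0,0,-0.8],"spin":0},{"grip":-1,"travel":[0,0,-0.8],"spin":0},{"grip":-1,"travel":[0,0,-0.8],"spin":0},{"grip":-1,"travel":[0,0,-0.8],"spin":0},{"grip":-1,"travel":[0,0,-0.8],"spin":0},{"grip":-1,"travel":[0,0,-0.8],"spin":0},{"grip":-1,"travel":[0,0,0],"spin":0}]'
python3 - <<'E'
from h import *
im=viewer.capture("scene")[:,:,::-1]
a=cv2.resize(im[120:300,130:450],None,fx=2.5,fy=2.5,interpolation=cv2.INTER_CUBIC)
cv2.imwrite("pics/c7.png",a)
E
```

```text
time_s: 33.88
tcp_pos: [0.5084, 0.3008, 0.0269]
eef_rot: [180.0, 0.0, 3.9]
contact_force: [-0.1, -0.4, 0.2]
gripper_width: 0.0621
gripper_force: 0.0
time_s: 34.88
tcp_pos: [0.5093, 0.3016, 0.1593]
eef_rot: [-179.9, -0.2, 3.9]
contact_force: [-0.3, -0.3, -0.7]
gripper_width: 0.0876
gripper_force: 0.0
```

View pics/c7.png

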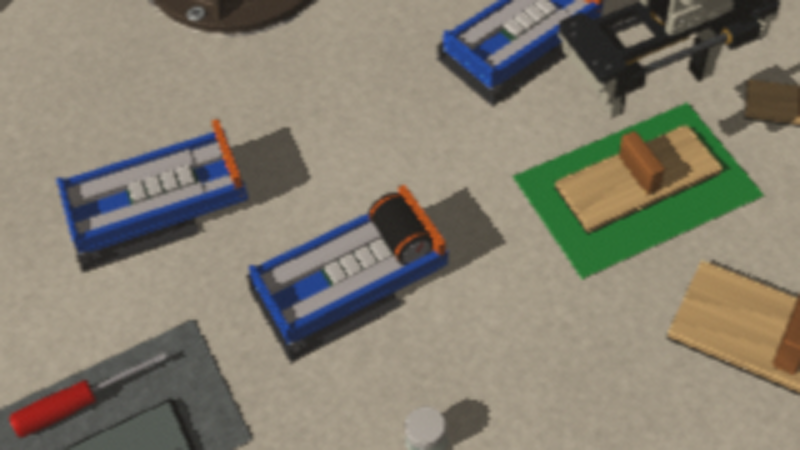

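The board lies flat on the mat at (640,175) and has been released. The roller is seated against the stop at (400,225), and the bystanders are where they were. Handing in.

```bash
python3 -c "
from plant import close_job
print(close_job())"
```

```text
the job is handed in; nothing more can be done
None
```

The job is handed in: the roller was rolled over all four keys into the nest against the stop, with jig load at about 21 N or less at every reading, and the board is back flat on the mat and released; the keys look flush in the pictures, but I did not measure their depth.

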